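# Show the underside of a terminal block to the inspection camera

### The arm

A 7-joint arm with a two-finger parallel gripper is mounted at the origin on a cart in front of the work surface, level with it; the furniture and walls round the work are solid. World frame = base frame: x ahead of the robot, y to its left, z up, the work surface at z = 0. Lengths are in m, angles in rad, forces in N, time in s.
With the tool pointing down it reaches from about 0.4 to 0.85 m from the base axis. Payload 10.4 kg.
Tool frame: the origin (TCP) lies on the centre line of the jaws, within the pads' length; the fingertips stand 11 mm ahead of it and the grasp point (between the pads) lies 8 mm behind it (tip_reach is the distance from the TCP to the fingertips, in m); z points along the fingers, y is the line along which they close (so a half turn about z gives the same grasp; the last joint's range is limited). The gripper opens to 85 mm and grips with 20 to 120 N. Pads are 22 mm wide; open, the fingers measure 114 mm over their backs; the gripper's body (76 mm by 85 mm) begins 54 mm behind the grasp point. The pads swing forward as they close: fully open they stand 13 mm farther back than shut.
Start: joints at [-1.333, 0.332, -0.065, 1.46, 0.022, 1.35, -0.088], TCP at [0.161, 0.604, 0.242] pointing down, gripper open.
Joint ranges: [-2.6, 2.6], [-0.5, 2.12], [-1.47, 1.34], [0.16, 2.42], [-1.27, 4.41], [0.06, 2.06], [-2.6, 2.6]. Speed limits (rad/s): [2.22, 2.22, 2.79, 2.79, 3.14, 3.14, 3.14].

### API

Orientations are given as a unit quaternion [x, y, z, w].
In Python, from workcell import get_obs, camera, hand_in, tip_reach gives the robot as it stands. The module is installed in compiled form; this text tells all that it offers.
- The arm moves only by the tool move_arm, never from a script. Its argument "plan" is a list of rows, each an object with "delta_pos": the shift along the tool's x, y, z in a scale on which 1.0 is 1 m, a list of three; "turn": the turn, a rotation vector about the tool's x, y, z in a scale on which 1.0 is 120 degrees, a list of three; "fingers": the closure, from 0 (fully open) to 1 (shut). A call has 1 to 12 rows; each row is the pose to reach, as a shift and turn from the pose commanded when the call began, along the tool's axes at that moment; what a row does not reach only later rows make up. A row lasts 1/8 s, in which the tool goes at most 62.5 mm and 10.7 degrees, less where a joint would pass 70% of its speed; a pose out of reach is approached as far as the arm can. A shift or turn number past 1, either way, is cut back to 1. A call with a gripper value outside its range is refused whole. The fingers move at their own pace and stop on an object; "force" is the grip in N (left out, the last holds). Time passes only in rows, so rows that repeat a pose let the fingers close. It gives the time, the measured TCP pose, the force, the opening and the grip force at its end, in the units of the state.
- get_obs(): the state, without advancing time (a new reading comes with each control period).
- camera(name): name is "scene" or "top" or "wrist"; returns a dict with "color" (480x640x3 uint8, red, green, blue), "range_z" (480x640 float32, m along the optical axis (not along the pixel's ray), 0 where there is no reading), "fx", "fy", "cx", "cy" (pixels), "k1" (the pictures are not rectified: a ray, as slopes to the right and down, at radius r is drawn at 1 + k1 r^2 times it, then the intrinsics apply), "R" (3x3) and "t" (3): a world point X has camera coordinates R X + t; the wrist camera has in their place "tool_from_camera" (4x4, takes a point from camera to tool coordinates, whose origin is the TCP and whose axes are the flange's). Camera axes: x right, y down, z forward; pixel columns grow to the right and rows downward; lengths in m; the calibration is good to about 2 mm. A picture is of the moment at which its call begins: read the wrist's pose just before it.
- hand_in(): hands the job in; it is judged then, once.
The state is a dict: "clock": time; "joint_pos": joint angles; "joint_velocities": joint speeds; "tau": joint torques, N m; "position": TCP position; "ee_rot": TCP orientation; "ft_force": force on the tool from outside, world axes, zero at the start; "torque": the same for the moment, N m; "grip_width": opening from 0.0 (shut) to 1.0 (fully open); "grasp_force": force on a finger pad.
Only numpy, scipy, OpenCV 4.12 (cv2) and the standard library are available. Lean on these libraries where they do the work, as an engineer would, in place of code of your own. Each camera call takes 0.05 s, during which the arm holds its last target. There are 200 camera calls.

### The job

Lift the terminal block out of the assembly nest and hold it up in front of the inspection camera: its flat underside square to the lens, centred on the lens axis and 8 cm from the front of the lens, with the block's long sides level. Finish while holding it still there; do not put it down or let go. Do not touch the camera, and leave the spare block, the spool and the bottle where they stand.

Things in the scene. Friction and masses are not known exactly. Their poses are not given: they have to be found in the camera images.
- block: the grey cast terminal block that sits in the assembly nest: a foot 36 (x) x 58 (y) mm and 28 mm high, with a smaller cap 32 x 36 mm on it that reaches 48 mm above the underside; about 0.16 kg. Its origin is the centre of the flat underside; z points up out of its top, y along its long sides. The spare block looks just the same but stands on the bench, not in the nest
- block_top (a point): point on that block's axis at the top of its cap, 48 mm above the underside; axes as the block's
- nest: fixed aluminium base plate, 90 (x) x 100 (y) x 8 mm, with dark corner locators 7 mm thick that rise 10 mm above the plate and hold the block's foot with 1.5 mm play all round; origin under the centre of the plate, z up. The block stands in the middle of it, on the plate, 8 mm above the bench, its long sides along the nest's y; the locators leave the middle of every side open
- camera: fixed inspection camera: foot plate 85 x 86 x 9 mm with two upright cheeks, in which a grey camera head (44 x 50 x 46 mm) with a white ring light (52 mm across) is tilted about a level axis 62 mm above the bench; nothing of it is higher than 130 mm. Origin under the centre of the foot, z up; the head leans towards the foot's -x side, roughly towards the robot
- camera_lens (a point): centre of the front rim of the camera's lens and ring light, 45 mm from the tilt axis. Its z axis is the optical axis, pointing out of the lens: up and roughly towards the robot, 23 to 43 degrees from vertical. Its y axis is level (the tilt axis). The head is stiff and stays as found
- spare_block: a second, identical terminal block, standing loose on the bench on the robot's side of the camera; origin at the centre of its underside; to be left alone
- spool: small solder spool standing on the bench, 48 mm across, 50 mm high; origin at the centre of its underside; to be left alone
- bottle: small bottle standing behind the work, 38 mm across, 69 mm high; origin at the centre of its underside; to be left alone
Mind the look-alikes: they are no part of the job. What is shaped like the block but green is not meant.

How it is judged:
On the way, in this order (a step that is already met when the one before it is completed fails the run):
1. the block is lifted clear of the nest in the gripper (z of block in the frame of nest above 0.03 m and contact force between block and nest below 0.1 N and contact force between block and the fingers above 1 N), for 0.2 s.
2. its underside is presented square to the lens, centred, 8 cm away, long sides level (x of block in the frame of camera_lens between -0.012 and 0.012 m and y of block in the frame of camera_lens between -0.012 and 0.012 m and z of block in the frame of camera_lens between 0.066 and 0.094 m and angle between the z axis of block and the z axis of camera_lens, either way round below 0.13 rad and angle between the y axis of block and the y axis of camera_lens, either way round below 0.15 rad and z of block_top in the frame of camera_lens above 0.11 m), for 0.2 s.
At the end, for the whole second after the job is handed in: Block held still in the fingers and clear of all else: centre of its underside within 12 mm either way of the lens axis, 66 to 94 mm before the lens, facing it within 0.13 rad; long sides parallel to the camera's level y axis within 0.15 rad, either way round (all of step 2 and contact force between block and the fingers above 1 N and contact force between block and camera below 0.1 N and height (world z) of block above 0.1 m and linear speed of block below 0.02 m/s and angular speed of block below 0.2 rad/s); the arm keeps its last pose, push and grip.
It fails at once if the camera is touched (contact force between camera and anything else above 2 N).
It fails at once if the spare block is disturbed (distance of spare_block from where it was at the start of the episode above 0.015 m).
It fails at once if the spool is disturbed (distance of spool from where it was at the start of the episode above 0.015 m).
It fails at once if the bottle is disturbed (distance of bottle from where it was at the start of the episode above 0.015 m).
It also fails if it takes over 32 s, if anything falls off the work surface, if the arm or the gripper's body presses on something with over 40 N, if the wrist force passes 120 N, or if a joint passes its speed limit or range.

## Working session

There is one attempt and no reset: what is moved stays moved. The work goes in short steps, Python scripts to look and compute and a tool call to move; the robot and the scene stay as the last step left them, time stands still between calls to the robot, and variables do not carry over. Pictures are saved under pics/ and viewed, at most 10 in all, crops included, and the job is handed in when it is done.

Besides the shell and the picture viewer there is one more tool, called by a JSON object that holds its "name" and its "arguments", one argument or row to a line. move_arm: Moves the arm, as the interface text tells. Its arguments: {"type":"object","properties":{"plan":{"type":"array","items":{"type":"object","properties":{"delta_pos":{"type":"array","items":{"type":"number"}},"turn":{"type":"array","items":{"type":"number"}},"fingers":{"type":"number"}}}},"force":{"type":"number"}},"required":["plan"]}

```bash
mkdir -p pics; cat > h.py <<'E'
import numpy as np, cv2
from workcell import get_obs, camera, tip_reach
from scipy.spatial.transform import Rotation as Rn
def cloud(c):
    h,w=c['range_z'].shape
    u,v=np.meshgrid(np.arange(w),np.arange(h))
    K=np.array([[c['fx'],0,c['cx']],[0,c['fy'],c['cy']],[0,0,1.]])
    p=cv2.undistortPoints(np.stack([u,v],-1).reshape(-1,1,2).astype(float),K,np.array([c['k1'],0,0,0.])).reshape(h,w,2)
    z=c['range_z']; P=np.dstack([p[...,0]*z,p[...,1]*z,z])
    if 'R' in c: W=(P-c['t'])@c['R']
    else:
        o=c['obs'];T=c['tool_from_camera'];W=(P@T[:3,:3].T+T[:3,3])@Rn.from_quat(o['ee_rot']).as_matrix().T+o['position']
    W[z==0]=np.nan
    return W
def shot(n):
    o=get_obs(); c=camera(n); c['obs']=o; return c
E
python3 - <<'E'
from h import *
o=get_obs();print({k:np.round(v,3) for k,v in o.items()},tip_reach)
for n in ['scene','top']:
    c=shot(n);cv2.imwrite(f'pics/{n}.png',c['color'][...,::-1]);np.savez(f'{n}.npz',W=cloud(c),col=c['color']);print(n,c['fx'],c['k1'],-c['R'].T@c['t'])
E
```

```text
{'clock': np.float64(0.0), 'joint_pos': array([-1.333,  0.333, -0.065,  1.461,  0.022,  1.35 , -0.089]), 'joint_velocities': array([-0.   , -0.001, -0.   ,  0.002, -0.001,  0.002,  0.001]), 'tau': array([-1.0000e-03, -6.2546e+01,  4.9000e-02, -3.9160e+01,  1.6000e-02,
        1.0000e-02, -0.0000e+00]), 'position': array([0.161, 0.604, 0.241]), 'ee_rot': array([ 0.13 ,  0.992, -0.001, -0.   ]), 'ft_force': array([-0.139,  0.369, -1.218]), 'torque': array([ 0.013, -0.027,  0.042]), 'grasp_force': np.float64(0.0), 'grip_width': np.float64(1.002)} 0.011
scene 607.8604401767099 -0.17328239771045922 [ 0.00738332 -0.64910549  0.66160027]
top 493.7581553208548 -0.0950215328218425 [ 0.43563841 -0.12187289  0.91403996]
```

View pics/top.png

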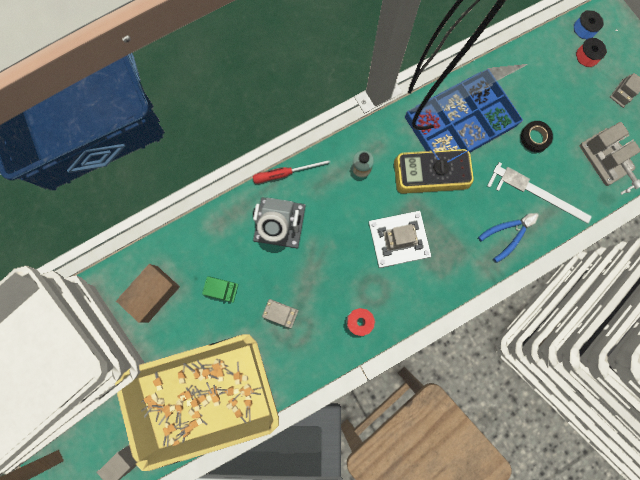

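View pics/scene.png

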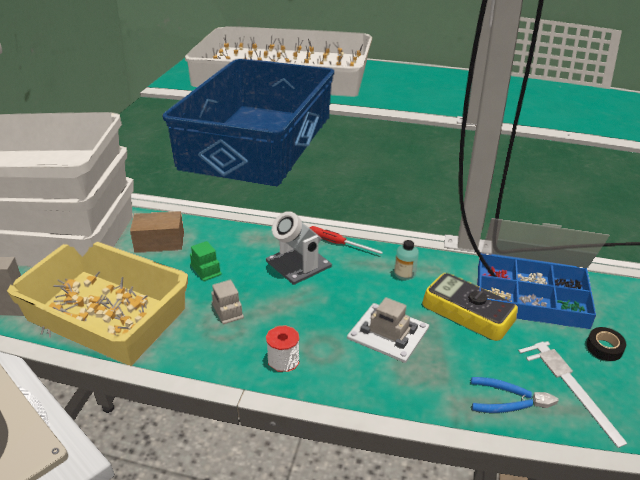

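Top view: the nest with the block is at (402,238), the inspection camera at (278,223), the spare at (280,313), the spool at (361,322) and the bottle at (362,164). The green look-alike is at (220,290).

```bash
python3 - <<'E'
from h import *
T=np.load('top.npz');W=T['W'];S=np.load('scene.npz');WS=S['W']
for n,(u,v) in dict(block=(402,236),ring=(272,227),spare=(280,313),spool=(361,330),bottle=(362,164),green=(220,290),meter=(435,170)).items(): print(n,W[v,u].round(4))
c=W[227,272][:2]
# block cap, foot
b=W[236,402]
d=np.hypot(W[...,0]-b[0],W[...,1]-b[1])
for lo,hi,nm in [(.05,.062,'cap'),(.03,.042,'foot'),(.004,.012,'plate')]:
    m=(d<.08)&(W[...,2]>lo)&(W[...,2]<hi)
    r=cv2.minAreaRect((W[m][:,:2]*1000).astype(np.float32));print(nm,m.sum(),r,np.median(W[m][:,2]))
# ring candidates: white pixels near camera
for X,C,nm in [(W,T['col'],'top'),(WS,S['col'],'scene')]:
    dd=np.hypot(X[...,0]-c[0],X[...,1]-c[1])
    m=(dd<.06)&(X[...,2]>.07)&(C.min(-1)>190)
    P=X[m];print(nm,m.sum(),P.min(0),P.max(0))
    for i in range(4):
        q=P.mean(0);n=np.linalg.svd(P-q)[2][2];n*=np.sign(n[2]);r=(P-q)@n;print(q.round(4),n.round(3),r.std());P=P[abs(r)<max(.003,1.5*r.std())]
    v,u=np.where(m);print(u.min(),u.max(),v.min(),v.max())
a=cv2.resize(T['col'][175:275,230:330],(600,600),interpolation=2)
b=cv2.resize(T['col'][205:275,365:440],(600,560),interpolation=2)
cv2.imwrite('pics/c1.png',cv2.resize(np.vstack([a]),(600,600))[...,::-1])
s=cv2.resize(S['col'][195:295,250:350],(600,600),interpolation=2)
cv2.imwrite('pics/c2.png',np.hstack([cv2.resize(a,(400,400)),cv2.resize(s,(400,400))])[...,::-1])
E
```

```text
block [ 0.5824 -0.2607  0.0524]
ring [ 0.5888 -0.0341  0.0933]
spare [ 0.4455 -0.0469  0.0458]
spool [ 0.4177 -0.1875  0.0508]
bottle [ 0.7131 -0.1899  0.0573]
green [0.4841 0.0596 0.0464]
meter [ 0.7098 -0.3273  0.037 ]
cap 377 ((585.4805908203125, -263.4388122558594), (32.542213439941406, 37.203163146972656), 11.535405158996582) 0.05486534620572339
foot 167 ((585.7784423828125, -263.5838317871094), (33.95643615722656, 52.62641525268555), 11.253972053527832) 0.03498638223937329
plate 1703 ((581.204833984375, -260.348388671875), (152.06863403320312, 153.6636505126953), 58.927978515625) 0.007056157393359742
top 243 [ 0.56986024 -0.07510767  0.07100824] [ 6.32629700e-01 -2.06089636e-04  1.12355742e-01]
[ 0.5978 -0.0348  0.0903] [ 0.297 -0.053  0.953] 0.013147956271622557
[ 0.5968 -0.0344  0.087 ] [ 0.295 -0.064  0.953] 0.010754619776242702
[ 0.5961 -0.0343  0.0832] [ 0.265 -0.06   0.962] 0.0067880148071010026
[ 0.5968 -0.0343  0.0811] [ 0.228 -0.057  0.972] 0.0040437811243456195
254 297 204 239
scene 240 [ 0.56775645 -0.07743785  0.07351926] [ 0.62212583 -0.00926846  0.11262225]
[ 0.5909 -0.0393  0.0947] [-0.61  -0.329  0.721] 0.008184759512060132
[ 0.5893 -0.0365  0.0958] [-0.659 -0.158  0.735] 0.00612558172186244
[ 0.5885 -0.0338  0.0973] [-0.626  0.088  0.775] 0.001669436189195909
[ 0.5883 -0.034   0.0973] [-0.629  0.089  0.772] 0.0011926433213640777
272 317 212 241
```

View pics/c2.png

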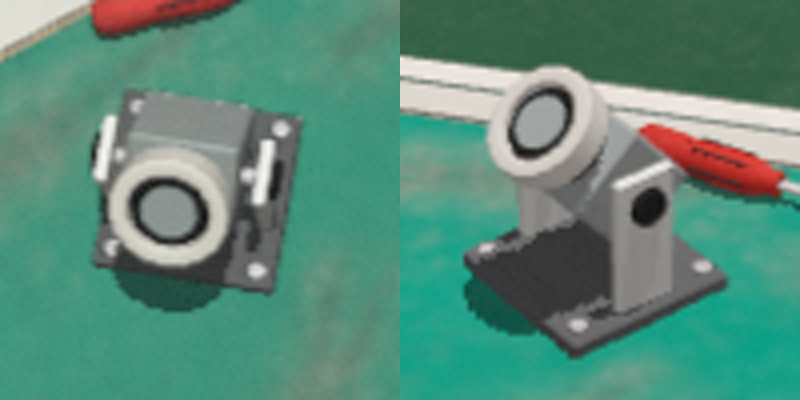

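```bash
cat > cam.py <<'E'
from h import *
E
python3 - <<'E'
from h import *
T=np.load('top.npz');W=T['W'];S=np.load('scene.npz');WS=S['W']
# foot corners (top crop 4x, offset 230,175), intersect z=9mm
c=camera('top');K=np.array([[c['fx'],0,c['cx']],[0,c['fy'],c['cy']],[0,0,1.]])
def ray(px,z):
    p=cv2.undistortPoints(np.array(px,float).reshape(-1,1,2),K,np.array([c['k1'],0,0,0.])).reshape(-1,2)
    d=np.c_[p,np.ones(len(p))]@c['R'];o=-c['R'].T@c['t'];return o+d*((z-o[2])/d[:,2])[:,None]
f=lambda l:[(230+x/4-.4,175+y/4-.4) for x,y in l]
F=ray(f([(125,90),(300,118),(270,292),(95,265)]),.009);print(F.round(4),F.mean(0))
for i in range(4):
    d=F[(i+1)%4]-F[i];print(np.linalg.norm(d),np.degrees(np.arctan2(d[1],d[0])))
print('lens',ray(f([(169,208)]),.097))
h=np.array([-.629,.089])
# height survey along path, and trays
for X in (W,WS):
  for (x0,x1,y0,y1) in [(-.1,.3,.35,.9),(.1,.4,.1,.35),(.4,.8,.1,.4),(.3,.5,-.1,.1),(.3,.55,-.35,-.1),(.6,.8,-.4,-.1)]:
    m=(X[...,0]>x0)&(X[...,0]<x1)&(X[...,1]>y0)&(X[...,1]<y1)
    print((x0,x1,y0,y1),m.sum(),np.nanpercentile(X[m][:,2],99.5) if m.sum() else None)
P=W;m=(W[...,2]>.15)
for y in np.arange(-.4,.7,.1):
    q=m&(abs(W[...,1]-y)<.05)
    if q.sum(): print('tall',round(y,2),W[q].min(0).round(2),W[q].max(0).round(2))
E
```

```text
[[ 0.6618 -0.0024  0.009 ]
 [ 0.6489 -0.0853  0.009 ]
 [ 0.5662 -0.0727  0.009 ]
 [ 0.578   0.009   0.009 ]] [ 0.61372843 -0.03784669  0.009     ]
0.08390478537816888 -98.83146252948488
0.08371088632787156 171.35619366625005
0.08250424981749263 81.72742454800022
0.08453187440837784 -7.693609771459802
lens [[ 0.58879832 -0.0342302   0.097     ]]
(-0.1, 0.3, 0.35, 0.9) 2642 0.1710992978990986
(0.1, 0.4, 0.1, 0.35) 23930 0.21776187173182895
(0.4, 0.8, 0.1, 0.4) 43684 0.5364513165434424
(0.3, 0.5, -0.1, 0.1) 12449 0.07185663358112847
(0.3, 0.55, -0.35, -0.1) 15447 0.05034491121993832
(0.6, 0.8, -0.4, -0.1) 16751 0.5209301488882272
(-0.1, 0.3, 0.35, 0.9) 149 -0.4239067712965092
(0.1, 0.4, 0.1, 0.35) 19681 0.2178295446616925
(0.4, 0.8, 0.1, 0.4) 27929 0.2184410680529382
(0.3, 0.5, -0.1, 0.1) 11287 0.07205055057149193
(0.3, 0.55, -0.35, -0.1) 20734 0.05090908681379442
(0.6, 0.8, -0.4, -0.1) 15006 0.47022212027821075
tall -0.4 [ 0.81 -0.4   0.15] [ 0.83 -0.38  0.15]
tall -0.3 [ 0.71 -0.3   0.15] [ 0.87 -0.25  0.54]
tall -0.2 [ 0.85 -0.25  0.15] [ 0.88 -0.2   0.34]
tall -0.0 [ 0.69 -0.03  0.49] [0.74 0.05 0.54]
tall 0.1 [0.63 0.05 0.49] [0.72 0.15 0.54]
tall 0.2 [0.29 0.15 0.15] [0.72 0.25 0.54]
tall 0.3 [0.21 0.25 0.15] [0.5  0.35 0.22]
tall 0.4 [0.18 0.35 0.15] [0.49 0.39 0.22]
```

```bash
cat >> h.py <<'E'
def down(yaw): # tool y at yaw (world), z down
    y=np.array([np.cos(yaw),np.sin(yaw),0]);z=np.array([0,0,-1.]);return np.c_[np.cross(y,z),y,z]
def rel(p,R,o=None):
    o=o or get_obs();R0=Rn.from_quat(o['ee_rot'])
    d=R0.inv().apply(np.array(p)-o['position']);t=(R0.inv()*Rn.from_matrix(R)).as_rotvec()
    print('delta',d.round(4).tolist(),'turn',t.round(3).tolist())
E
python3 - <<'E'
from h import *
rel((.161,.604,.36),down(np.radians(75)))
rel((.45,.2,.36),down(np.radians(45)))
rel((.5855,-.2635,.26),down(np.radians(11.4)))
E
```

```text
delta [0.0002, 0.0002, -0.1183] turn [-0.001, 0.0, 0.001]
delta [-0.3832, -0.3156, -0.1179] turn [-0.001, 0.0, 0.525]
delta [-0.6336, -0.7284, -0.0174] turn [-0.001, 0.001, 1.111]
```

Careful with the scale: turns go in shares of 120 degrees. That gives: 0.45 rad / 2.0944 = 0.2149.

{"name": "move_arm", "arguments": {
  "plan": [
    {"delta_pos": [0, 0, -0.06], "turn": [0, 0, 0], "fingers": 0},
    {"delta_pos": [0, 0, -0.118], "turn": [0, 0, 0], "fingers": 0},
    {"delta_pos": [-0.045, -0.037, -0.118], "turn": [0, 0, 0.0286], "fingers": 0},
    {"delta_pos": [-0.09, -0.074, -0.118], "turn": [0, 0, 0.0573], "fingers": 0},
    {"delta_pos": [-0.138, -0.114, -0.118], "turn": [0, 0, 0.0859], "fingers": 0},
    {"delta_pos": [-0.185, -0.153, -0.118], "turn": [0, 0, 0.1194], "fingers": 0},
    {"delta_pos": [-0.233, -0.192, -0.118], "turn": [0, 0, 0.1528], "fingers": 0},
    {"delta_pos": [-0.28, -0.231, -0.118], "turn": [0, 0, 0.1814], "fingers": 0},
    {"delta_pos": [-0.328, -0.27, -0.118], "turn": [0, 0, 0.2149], "fingers": 0},
    {"delta_pos": [-0.375, -0.309, -0.118], "turn": [0, 0, 0.2483], "fingers": 0},
    {"delta_pos": [-0.375, -0.309, -0.118], "turn": [0, 0, 0.2483], "fingers": 0}
  ]
}}

```text
clock: 1.52
position: [0.4462, 0.2038, 0.3604]
ee_rot: [0.385, 0.923, -0.0, 0.0]
ft_force: [-0.0, 0.7, -0.3]
grip_width: 1.003
grasp_force: 0.0
```

```bash
python3 - <<'E'
from h import *
rel((.5855,-.2635,.26),down(np.radians(11.4)))
E
```

```text
delta [-0.43, -0.2298, 0.1008] turn [0.0, 0.001, 0.582]
```

Converted, 0.582 rad / 2.0944 = 0.2779.

{"name": "move_arm", "arguments": {
  "plan": [
    {"delta_pos": [-0.05, -0.027, 0], "turn": [0, 0, 0.0334], "fingers": 0},
    {"delta_pos": [-0.1, -0.054, 0], "turn": [0, 0, 0.0668], "fingers": 0},
    {"delta_pos": [-0.15, -0.08, 0], "turn": [0, 0, 0.1003], "fingers": 0},
    {"delta_pos": [-0.2, -0.107, 0], "turn": [0, 0, 0.1337], "fingers": 0},
    {"delta_pos": [-0.25, -0.134, 0.01], "turn": [0, 0, 0.1671], "fingers": 0},
    {"delta_pos": [-0.3, -0.16, 0.03], "turn": [0, 0, 0.2005], "fingers": 0},
    {"delta_pos": [-0.345, -0.184, 0.05], "turn": [0, 0, 0.2292], "fingers": 0},
    {"delta_pos": [-0.39, -0.208, 0.075], "turn": [0, 0, 0.2578], "fingers": 0},
    {"delta_pos": [-0.43, -0.23, 0.1], "turn": [0, 0, 0.2779], "fingers": 0},
    {"delta_pos": [-0.43, -0.23, 0.1], "turn": [0, 0, 0.2779], "fingers": 0},
    {"delta_pos": [-0.43, -0.23, 0.1], "turn": [0, 0, 0.2779], "fingers": 0}
  ]
}}

```text
clock: 2.9
position: [0.5877, -0.2564, 0.2602]
ee_rot: [0.629, 0.777, 0.0, -0.0]
ft_force: [0.1, 0.6, 0.2]
grip_width: 1.0
grasp_force: 0.0
```

```bash
python3 - <<'E'
from h import *
c=shot('wrist');W=cloud(c);cv2.imwrite('pics/w1.png',c['color'][...,::-1]);o=c['obs']
print(o['position'],o['joint_pos'].round(2))
d=np.hypot(W[...,0]-.5855,W[...,1]+.2635)
for lo,hi,nm in [(.05,.062,'cap'),(.03,.042,'foot'),(.014,.021,'loc')]:
    m=(d<.05)&(W[...,2]>lo)&(W[...,2]<hi)
    if m.sum()>10:
        P=W[m];r=cv2.minAreaRect((P[:,:2]*1000).astype(np.float32));print(nm,m.sum(),r,np.median(P[:,2]))
np.save('w1.npy',W)
E
```

```text
[ 0.58769034 -0.25641364  0.26015939] [-0.22  0.43  0.78  1.42 -0.3   1.41  0.77]
cap 1772 ((585.56982421875, -263.6028137207031), (32.2889518737793, 36.407386779785156), 11.616015434265137) 0.0553464113658035
foot 583 ((585.7627563476562, -263.63873291015625), (33.6833381652832, 52.744876861572266), 12.292118072509766) 0.03543617483671227
loc 912 ((585.7886962890625, -263.2161865234375), (52.86705780029297, 74.74111938476562), 12.553770065307617) 0.017223748571842
```

View pics/w1.png

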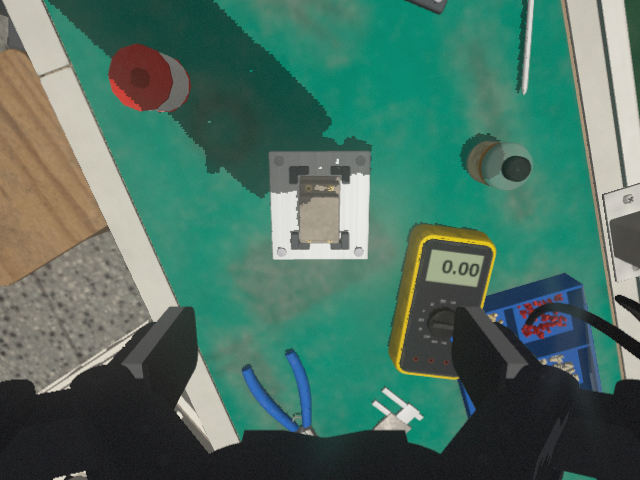

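The wrist view shows the block at (320,208) in the nest, with wide gaps between the locators on its long sides. The block is at (0.5857, -0.2636), yaw about 12°. Next I'll go down.

```bash
python3 - <<'E'
from h import *
o=get_obs();print(o['position'],abs(o['joint_velocities']).max())
rel((.5857,-.2636,.032),down(np.radians(11.9)))
E
```

```text
[ 0.58796588 -0.25590904  0.26072718] 0.01575222210407574
delta [-0.0072, -0.004, 0.2287] turn [0.001, -0.001, 0.002]
```

Converted, 0.002 rad / 2.0944 = 0.001.

{"name": "move_arm", "arguments": {
  "plan": [
    {"delta_pos": [-0.007, -0.004, 0.04], "turn": [0, 0, 0.001], "fingers": 0},
    {"delta_pos": [-0.007, -0.004, 0.08], "turn": [0, 0, 0.001], "fingers": 0},
    {"delta_pos": [-0.007, -0.004, 0.12], "turn": [0, 0, 0.001], "fingers": 0},
    {"delta_pos": [-0.007, -0.004, 0.15], "turn": [0, 0, 0.001], "fingers": 0},
    {"delta_pos": [-0.007, -0.004, 0.15], "turn": [0, 0, 0.001], "fingers": 0},
    {"delta_pos": [-0.007, -0.004, 0.15], "turn": [0, 0, 0.001], "fingers": 0}
  ]
}}

```text
clock: 3.7
position: [0.586, -0.2646, 0.1123]
ee_rot: [0.63, 0.777, 0.001, 0.001]
ft_force: [0.6, -0.3, 0.4]
grip_width: 1.002
grasp_force: 0.0
```

```bash
python3 - <<'E'
from h import *
o=get_obs();print(o['position'],abs(o['joint_velocities']).max())
rel((.5857,-.2636,.032),down(np.radians(11.9)))
E
```

```text
[ 0.58604616 -0.26457187  0.11232304] 0.008530484532974931
delta [0.0011, -0.0003, 0.0803] turn [0.002, 0.001, -0.0]
```

{"name": "move_arm", "arguments": {
  "plan": [
    {"delta_pos": [0.001, 0, 0.03], "turn": [0, 0, 0], "fingers": 0},
    {"delta_pos": [0.001, 0, 0.055], "turn": [0, 0, 0], "fingers": 0},
    {"delta_pos": [0.001, 0, 0.07], "turn": [0, 0, 0], "fingers": 0},
    {"delta_pos": [0.001, 0, 0.08], "turn": [0, 0, 0], "fingers": 0},
    {"delta_pos": [0.001, 0, 0.08], "turn": [0, 0, 0], "fingers": 0},
    {"delta_pos": [0.001, 0, 0.08], "turn": [0, 0, 0], "fingers": 0}
  ]
}}

```text
clock: 4.45
position: [0.5852, -0.2644, 0.0312]
ee_rot: [0.631, 0.776, 0.0, 0.001]
ft_force: [-0.3, -0.8, 0.3]
grip_width: 1.001
grasp_force: 0.0
```

{"name": "move_arm", "arguments": {
  "force": 60,
  "plan": [
    {"delta_pos": [0, 0, 0], "turn": [0, 0, 0], "fingers": 0.3},
    {"delta_pos": [0, 0, 0], "turn": [0, 0, 0], "fingers": 0.4},
    {"delta_pos": [0, 0, 0], "turn": [0, 0, 0], "fingers": 0.5},
    {"delta_pos": [0, 0, 0], "turn": [0, 0, 0], "fingers": 1},
    {"delta_pos": [0, 0, 0], "turn": [0, 0, 0], "fingers": 1},
    {"delta_pos": [0, 0, 0], "turn": [0, 0, 0], "fingers": 1},
    {"delta_pos": [0, 0, 0], "turn": [0, 0, 0], "fingers": 1},
    {"delta_pos": [0, 0, 0], "turn": [0, 0, 0], "fingers": 1}
  ]
}}

```text
clock: 5.45
position: [0.5849, -0.2642, 0.0307]
ee_rot: [0.631, 0.776, 0.0, 0.0]
ft_force: [-0.4, 0.7, 5.7]
grip_width: 0.403
grasp_force: 60.9
```

{"name": "move_arm", "arguments": {
  "plan": [
    {"delta_pos": [0, 0, -0.01], "turn": [0, 0, 0], "fingers": 1},
    {"delta_pos": [0, 0, -0.025], "turn": [0, 0, 0], "fingers": 1},
    {"delta_pos": [0, 0, -0.05], "turn": [0, 0, 0], "fingers": 1},
    {"delta_pos": [0, 0, -0.09], "turn": [0, 0, 0], "fingers": 1},
    {"delta_pos": [0, 0, -0.13], "turn": [0, 0, 0], "fingers": 1},
    {"delta_pos": [0, 0, -0.17], "turn": [0, 0, 0], "fingers": 1},
    {"delta_pos": [0, 0, -0.17], "turn": [0, 0, 0], "fingers": 1},
    {"delta_pos": [0, 0, -0.17], "turn": [0, 0, 0], "fingers": 1}
  ]
}}

```text
clock: 6.45
position: [0.5844, -0.2639, 0.2001]
ee_rot: [0.631, 0.776, 0.0, -0.0]
ft_force: [-0.5, -0.5, -1.8]
grip_width: 0.401
grasp_force: 60.4
```

```bash
python3 - <<'E'
from h import *
c=shot('wrist');o=c['obs'];print(o['position'],o['grip_width'],o['grasp_force'],o['joint_pos'].round(2))
s=shot('scene');cv2.imwrite('pics/l.png',np.hstack([cv2.resize(c['color'],(400,300)),cv2.resize(s['color'][150:420,280:640],(400,300))])[...,::-1])
W=cloud(s);W2=cloud(c);T=cloud(shot('top'))
R=Rn.from_quat(o['ee_rot']).as_matrix()
for X in (W,W2,T):
    q=(X-o['position'])@R
    m=(abs(q[...,0])<.035)&(abs(q[...,1])<.016)&(q[...,2]>-.035)&(q[...,2]<.04)
    Q=q[m]; print(m.sum(), Q.min(0).round(4) if m.sum() else '',Q.max(0).round(4) if m.sum() else '')
    for a,b in ((-.035,-.022),(-.022,-.008),(-.008,.0),(0,.01),(.01,.04)):
        k=Q[(Q[:,2]>a)&(Q[:,2]<b)]
        if len(k)>5: print(a,b,len(k),np.percentile(k,3,0).round(4),np.median(k,0).round(4),np.percentile(k,97,0).round(4))
E
```

```text
[ 0.5844265  -0.26385015  0.20013065] 0.40117694095433853 60.37259101867676 [-0.2   0.47  0.76  1.51 -0.33  1.3   0.8 ]
674 [-0.0298 -0.016  -0.0278] [0.0279 0.016  0.0243]
-0.035 -0.022 154 [-0.0178 -0.0151 -0.0254] [-0.0112  0.0017 -0.0241] [ 0.0093  0.0148 -0.0224]
-0.022 -0.008 101 [-0.0184 -0.0158 -0.0212] [-0.0175 -0.0082 -0.0144] [ 0.015   0.0131 -0.0089]
-0.008 0.0 175 [-0.0262 -0.0158 -0.0074] [-0.0194 -0.008  -0.0043] [ 0.023   0.0141 -0.001 ]
0 0.01 87 [-0.0261 -0.0159  0.0004] [-0.0249 -0.0136  0.0049] [0.0237 0.0126 0.0096]
0.01 0.04 157 [-0.0291 -0.0159  0.0109] [-0.0254 -0.0116  0.0175] [0.0252 0.0139 0.0235]
20457 [-0.0182 -0.016  -0.0268] [0.0299 0.016  0.0233]
-0.035 -0.022 12714 [-0.0157 -0.0141 -0.0256] [ 0.0024  0.0004 -0.0246] [ 0.0183  0.015  -0.0233]
-0.022 -0.008 2001 [ 0.0179 -0.0138 -0.0216] [ 0.0184  0.0007 -0.0156] [ 0.0189  0.015  -0.0085]
-0.008 0.0 3325 [ 0.018  -0.015  -0.0074] [ 0.0227  0.     -0.0046] [ 0.0266  0.015  -0.0011]
0 0.01 840 [ 0.026  -0.0146  0.0003] [0.0264 0.0003 0.0048] [0.0268 0.015  0.0095]
0.01 0.04 1577 [ 0.0261 -0.015   0.0107] [ 0.0275 -0.0001  0.0173] [0.0296 0.015  0.0221]
0
```

View pics/l.png

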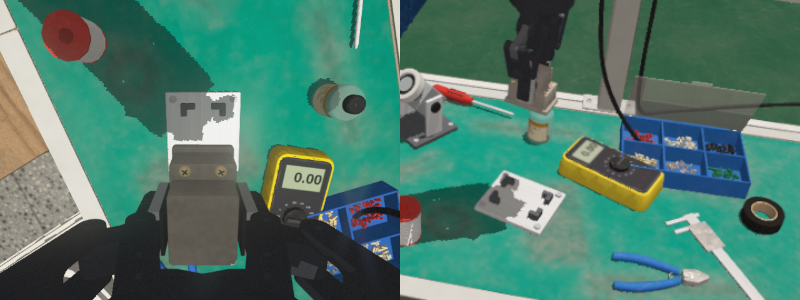

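```bash
cat > goal.py <<'E'
from h import *
def goal(lens,th,hd,s):
    h=np.array([np.cos(hd),np.sin(hd),0]);u=np.array([0,0,1.])
    n=np.sin(th)*h+np.cos(th)*u; y=-np.cos(th)*h+np.sin(th)*u; z=-n
    return np.array(lens)+s*n,np.c_[np.cross(y,z),y,z]
E
python3 - <<'E'
from goal import *
p,R=goal((.589,-.0342,.097),np.radians(39.3),np.radians(171.7),.15);print(p);rel(p,R)
E
```

```text
[ 0.49498799 -0.02048513  0.21307603]
delta [0.2564, -0.0376, -0.0136] turn [-0.681, -0.121, 0.337]
```

Converted, -0.681 rad / 2.0944 = -0.3252.

{"name": "move_arm", "arguments": {
  "plan": [
    {"delta_pos": [0.02, -0.003, -0.01], "turn": [-0.0239, -0.0048, 0.0119], "fingers": 1},
    {"delta_pos": [0.05, -0.007, -0.02], "turn": [-0.0621, -0.0115, 0.032], "fingers": 1},
    {"delta_pos": [0.08, -0.011, -0.03], "turn": [-0.1003, -0.0181, 0.0501], "fingers": 1},
    {"delta_pos": [0.11, -0.016, -0.03], "turn": [-0.1385, -0.0248, 0.0692], "fingers": 1},
    {"delta_pos": [0.14, -0.02, -0.03], "turn": [-0.1767, -0.0315, 0.0879], "fingers": 1},
    {"delta_pos": [0.17, -0.025, -0.03], "turn": [-0.2149, -0.0382, 0.1065], "fingers": 1},
    {"delta_pos": [0.2, -0.03, -0.025], "turn": [-0.2531, -0.0449, 0.1251], "fingers": 1},
    {"delta_pos": [0.23, -0.034, -0.02], "turn": [-0.2913, -0.0516, 0.1442], "fingers": 1},
    {"delta_pos": [0.256, -0.038, -0.014], "turn": [-0.3252, -0.0578, 0.1609], "fingers": 1},
    {"delta_pos": [0.256, -0.038, -0.014], "turn": [-0.3252, -0.0578, 0.1609], "fingers": 1},
    {"delta_pos": [0.256, -0.038, -0.014], "turn": [-0.3252, -0.0578, 0.1609], "fingers": 1}
  ]
}}

```text
clock: 7.98
position: [0.4951, -0.022, 0.2142]
ee_rot: [0.712, 0.616, 0.22, 0.255]
ft_force: [0.2, -0.2, -0.9]
grip_width: 0.407
grasp_force: 60.4
```

```bash
cat > chk.py <<'E'
from goal import *
import sys
o=get_obs();R0=Rn.from_quat(o['ee_rot']).as_matrix();print(o['position'],R0[:,2].round(3),o['joint_pos'].round(2),o['grasp_force'])
for nm in ('wrist','scene'):
    c=shot(nm);X=cloud(c);q=(X-o['position'])@R0;C=c['color']
    # block in tool frame
    m=(abs(q[...,0])<.016)&(abs(q[...,1])<.012)&(abs(q[...,2]+.0247)<.005)
    if m.sum()>30:
        P=q[m];A=np.c_[P[:,:2],np.ones(len(P))];print(nm,'captop z=ax+by+c',np.linalg.lstsq(A,P[:,2],rcond=None)[0].round(4),m.sum())
    L=np.array([.589,-.034,.097]);n=np.array([-.627,.092,.774])
    D=X-L;r=np.linalg.norm(D,axis=-1)
    m=(r<.030)&(abs(D@n)<.006)&(C.min(-1)>130)
    if m.sum()>30:
        P=X[m]
        for i in range(5):
            g=P.mean(0);nn=np.linalg.svd(P-g)[2][2];nn*=np.sign(nn[2]);rr=(P-g)@nn;P=P[abs(rr)<max(.0012,2*rr.std())]
        print(nm,'ring',len(P),g.round(4),nn.round(3),rr.std().round(5))
    cv2.imwrite(f'pics/{sys.argv[1]}_{nm}.png',C[...,::-1])
p,R=goal((.589,-.0342,.097),np.radians(39.3),np.radians(171.7),.1035);print(p);rel(p,R)
E
python3 chk.py g1
```

```text
[ 0.4951301  -0.02202634  0.21415565] [ 0.628 -0.092 -0.773] [-0.4  -0.39  0.17  2.38  0.57  0.56 -0.76] 60.3876006603241
wrist captop z=ax+by+c [ 0.0003 -0.0008 -0.0248] 8560
wrist ring 1856 [ 0.5881 -0.0239  0.0957] [-0.64   0.04   0.767] 0.0008
scene captop z=ax+by+c [ 0.005  -0.0112 -0.0252] 225
scene ring 386 [ 0.5874 -0.0356  0.0959] [-0.619  0.104  0.778] 0.00146
[ 0.52413172 -0.02473674  0.17709246]
delta [0.0015, -0.0016, 0.0471] turn [0.002, 0.001, -0.001]
```

View pics/g1_wrist.png

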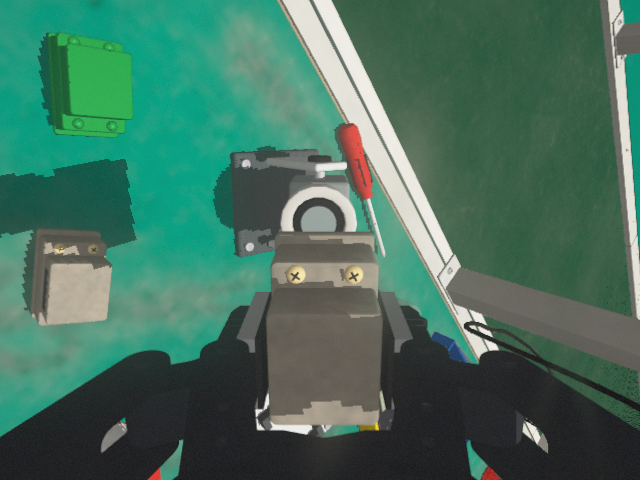

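The block is square in the gripper (cap top parallel to the tool within 0.1°), and the ring light at (318,222) lies straight ahead of the block. The ring fit agrees with the earlier lens estimate, so I'll close in along the axis.

{"name": "move_arm", "arguments": {
  "plan": [
    {"delta_pos": [0.001, -0.001, 0.012], "turn": [0, 0, 0], "fingers": 1},
    {"delta_pos": [0.001, -0.001, 0.024], "turn": [0, 0, 0], "fingers": 1},
    {"delta_pos": [0.001, -0.001, 0.036], "turn": [0, 0, 0], "fingers": 1},
    {"delta_pos": [0.001, -0.001, 0.047], "turn": [0, 0, 0], "fingers": 1},
    {"delta_pos": [0.001, -0.001, 0.047], "turn": [0, 0, 0], "fingers": 1},
    {"delta_pos": [0.001, -0.001, 0.047], "turn": [0, 0, 0], "fingers": 1},
    {"delta_pos": [0.001, -0.001, 0.047], "turn": [0, 0, 0], "fingers": 1},
    {"delta_pos": [0.001, -0.001, 0.047], "turn": [0, 0, 0], "fingers": 1}
  ]
}}

```text
clock: 9.07
position: [0.5241, -0.0244, 0.1777]
ee_rot: [0.712, 0.616, 0.221, 0.255]
ft_force: [0.5, 0.5, -0.8]
grip_width: 0.405
grasp_force: 60.3
```

```bash
python3 chk.py g2; python3 -c "
from h import *
print(get_obs()['joint_velocities'].round(3))
a=cv2.imread('pics/g2_scene.png')[150:330,180:420];cv2.imwrite('pics/g2c.png',cv2.resize(a,(800,600),interpolation=2))"
```

```text
[ 0.52409604 -0.02439632  0.17774186] [ 0.629 -0.092 -0.772] [-0.37 -0.25  0.19  2.37  0.63  0.42 -0.82] 60.32376050949097
wrist captop z=ax+by+c [ 0.0004 -0.0005 -0.0248] 8536
wrist ring 1190 [ 0.5886 -0.0161  0.0958] [-0.634  0.067  0.77 ] 0.00065
scene captop z=ax+by+c [-0.0004  0.0098 -0.025 ] 228
scene ring 399 [ 0.587  -0.0353  0.096 ] [-0.629  0.11   0.769] 0.00143
[ 0.52413172 -0.02473674  0.17709246]
delta [-0.0003, -0.0003, 0.0005] turn [0.003, -0.0, -0.0]
[-0.002  0.002  0.002 -0.     0.    -0.001 -0.   ]
```

View pics/g2c.png

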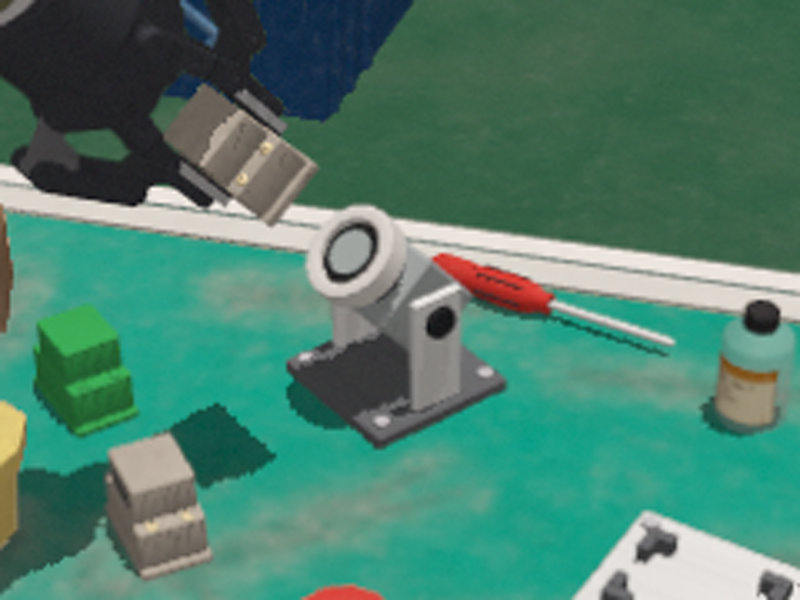

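The block is held square in front of the lens, underside facing it. In this crop the block is at (240,150) and the lens at (355,255). The spare block, bottle and camera are undisturbed.

```bash
python3 -c "
from workcell import hand_in
print(hand_in())"
```

```text
the job is handed in; nothing more can be done
None
```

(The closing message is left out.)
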